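Slide the loaded blade crate into its bay and bar it

TASK

Push the narrow crate of full blade tins along the bench, low down at its foot so that it slides and never tips, until it stands home against the back of the steel bay. Then push the swing stop's arm round, as far as it goes, so that it bars the way out behind the crate. Only push: lift and carry nothing, keep your fingers off the tins and the crate's upper rim, and leave everything else where it stands.

Things in the scene. Friction and masses are not known exactly. Their poses are not given: they have to be found in the camera images.
- crate: Narrow, heavy open crate of plain aluminium boards with dark corner posts, 80 mm along its own x, 160 mm along its own y, 78 mm high, 1.4 to 2.2 kg with its two tins. Origin: centre of its underside, on the bench; z up; x points roughly into the bay. It stands on two black runners only 62 mm long in x and 8 mm high, so it tips if pushed high. Sliding it takes 5 to 16 N.
- crate_push (a point): Middle of the smooth low board on the crate's long side that looks out of the bay: crate x = -40 mm, y = 0, 25 mm above the bench. The board runs the whole 160 mm along y, from 10 to 40 mm above the bench. Push here, along the crate's +x. Above it is an open gap, then the rim.
- crate_rim: The crate's upper rim: four boards round the top, from 58 to 78 mm above the crate's underside, fixed to the crate; same origin and axes as the crate. Not to be pushed with the fingers.
- tin_1: Red round tin for used blades, 66 mm wide and 80 mm high, standing loose in the crate's compartment on its own +y side; its top is 92 mm above the bench. Origin: centre of its underside.
- tin_2: The same kind of tin in the crate's compartment on its own -y side. Origin: centre of its underside.
- bay: Bay of bent sheet steel fixed to the bench, open toward the robot's left. Origin on the bench, where the crate's origin lies when it is home; x points straight into the bay (roughly to the robot's right), z up. Back stop: inner face at x = +40 mm, 45 mm high. Side guides: inner faces at y = +86 and -86 mm, 32 mm high, from x = -43 to +42 mm: 6 mm of play on each side of the crate.
- bay_mouth (a point): Middle of the bay's mouth, on the bench, at bay x = -83 mm: here the flared ends of the side guides are about 107 mm to either side of the bay's axis. The crate starts with its origin 130 to 170 mm short of home, up to 12 mm off the bay's axis and turned by up to 0.12 rad.
- stop_lever (a joint): Angle of the swing stop's arm (rad, 0 to 1.48) about a vertical pin. 0: the arm points out of the bay, along the bay's -x, beside the crate's path on the far side; it grows counter-clockwise seen from above; 1.48 (its end stop): the arm lies across the mouth behind the crate, nearly along the bay's -y. It is stiff, stays where it is left and needs about 2 N at the knob. It starts between 0 and 0.08.
- stop_pivot (a point): Axis of the stop's vertical pin, 45 mm above the bench, 62 mm in front of the bay's origin (bay x = -62 mm) and 140 mm to its left, seen along the push (bay y = +140 mm). The round hub has a radius of 15 mm, top at 55 mm.
- stop_knob (a point): Middle of the small upright red knob near the arm's free end, 170 mm from the pin, 62 mm above the bench. The knob is 25 mm in diameter, from 52 to 72 mm above the bench. The arm under it is 12 mm thick and lies 40 to 52 mm above the bench.
- stop_pad (a point): Middle of the outer face of the pad on the arm, 160 mm from the pin, 46 mm above the bench. The pad is on the arm's side away from the crate's path; its outer face is flat, 34 to 58 mm above the bench, 19 mm from the arm's middle line, from 75 to 186 mm from the pin. Push on this side, square to the arm, following the arc round the pin.
- label_roll: Bystander: white roll of labels, 77 mm wide, 55 mm high. Origin: centre of its underside.
- spray_bottle: Bystander: white spray bottle, 66 x 76 mm, 188 mm high. Origin: centre of its underside.
- white_cap: Bystander: white round bottle cap, 80 mm wide, 23 mm high. Origin: centre of its underside.
- collar: Bystander: pale open plastic collar, 73 mm wide, 58 mm high. Origin: centre of its underside.
- red_tape: Bystander: roll of red tape, 92 mm wide, 24 mm high. Origin: centre of its underside.
- screwdriver: Bystander: screwdriver with a yellow handle, 187 mm long along its own y, 23 mm thick. Origin: centre of its underside.
Things that resemble listed ones, but are neither listed nor needed, are in the scene too. Leave any green or purple look-alike of the tin_1 alone.

How it is judged (in metres and radians):
On the way, in this order (a step that is already met when the one before it is completed fails the run):
1. the crate stands home against the back of the bay while the stop is still open (x of crate in the frame of bay between -0.008 and 0.006 m and y of crate in the frame of bay between -0.012 and 0.012 m and angle between the x axis of crate and the x axis of bay, either way round below 0.08 rad and angle between crate's own z axis and vertical below 0.05 rad and value of joint stop_lever below 0.6 rad), for 0.2 s.
2. the stop's arm is swung across behind the crate (value of joint stop_lever above 1.38 rad), for 0.2 s.
At the end, for the whole second after the job is handed in: The crate stands level and at rest in the bay, its back within 8 mm of the back stop, square to the bay within 0.08 rad; both tins stand upright in it; the stop's arm is round to at least 1.38 of its 1.48 rad (x of crate in the frame of bay between -0.008 and 0.006 m and y of crate in the frame of bay between -0.012 and 0.012 m and angle between the x axis of crate and the x axis of bay, either way round below 0.08 rad and angle between crate's own z axis and vertical below 0.05 rad and value of joint stop_lever above 1.38 rad and linear speed of crate below 0.02 m/s and angle between each of tin_1, tin_2's own z axis and vertical below 0.15 rad and horizontal distance between each of tin_1, tin_2 and crate below 0.05 m and height (world z) of each of tin_1, tin_2 below 0.02 m); the robot touches nothing.
It fails at once if the crate tips by more than 0.12 rad (angle between crate's own z axis and vertical above 0.12 rad).
It fails at once if the crate or a tin is lifted, or a tin is tipped (height (world z) of crate above 0.012 m or height (world z) of any of tin_1, tin_2 above 0.035 m or angle between any of tin_1, tin_2's own z axis and vertical above 0.25 rad).
It fails at once if the fingers push on a tin (contact force between the fingers and tin_1 above 1.5 N or contact force between the fingers and tin_2 above 1.5 N).
It fails at once if the fingers push on the crate's upper rim (contact force between the fingers and crate_rim above 2 N).
It fails at once if one of the other loose things is moved more than 30 mm (distance of any of label_roll, spray_bottle, white_cap, collar, red_tape, screwdriver from where it was at the start of the episode above 0.03 m).
It also fails if it takes over 64 s, if anything falls off the work surface, if the arm or the gripper's body presses on something with over 40 N, if the wrist force passes 120 N, or if a joint passes its speed limit or range.

ROBOT

A 6-joint arm with a two-finger parallel gripper is mounted at the origin on a cart in front of the work surface, level with it; the furniture and walls round the work are solid. World frame = base frame: x ahead of the robot, y to its left, z up, the work surface at z = 0. Lengths are in m, angles in degrees, forces in N, time in s.
With the tool pointing down it reaches from about 0.325 to 0.775 m from the base axis. Payload 5.5 kg.
Tool frame: the origin (TCP) lies at the centre of the arm's flange, where the gripper is bolted on; the fingertips stand 182 mm ahead of it and the grasp point (between the pads) lies 163 mm ahead of it; z points along the fingers, y is the line along which they close (so a half turn about z gives the same grasp; the last joint's range is limited). The gripper opens to 88 mm and grips with 3 to 60 N. Pads are 20 mm wide; open, the fingers measure 115 mm over their backs; the gripper's body (75 mm by 178 mm) begins 61 mm behind the grasp point.
Start: joints at [-72.061, 5.22, 70.514, -0, 104.267, -3.249], TCP at [0.217, -0.559, 0.405] pointing down, gripper open.
Joint ranges: [-164.24, 164.24], [-49.07, 125.15], [9.68, 141.18], [-86.29, 266.29], [3.28, 154.24], [-151.56, 151.56]. Speed limits (degrees/s): [147.25, 147.25, 172.46, 180, 180, 180].

INTERFACE

Orientations are given as [roll, pitch, yaw] about the fixed x, y, z axes, in that order (R = Rz(yaw) Ry(pitch) Rx(roll)).
In Python, from station import r gives the robot as it stands. The module is installed in compiled form; this text tells all that it offers. Calls block until the motion is done:
- r.reach(position, orientation): joint-space move of the TCP to a pose.
- r.servo_line(position, rotation=None, speed=0.15): straight line of the TCP; rotation=None keeps the orientation; speed is the mean speed in m/s.
- r.move_joints(angles): joint-space move.
- r.let_go() and r.grab(squeeze=None): open the fingers fully, or close them until they stop; squeeze is the grip in N (None keeps the last).
- r.wait(seconds).
- r.inverse_kinematics(position, orientation): joint angles nearest the present ones, or None.
- r.sense(): the state.
- r.snapshot(name): name is "scene" or "top"; returns a dict with "frame" (400x640x3 uint8, red, green, blue), "fx", "fy", "cx", "cy" (pixels), "dist_coeffs" ([k1, k2, p1, p2, k3] as OpenCV has them; the pictures are not rectified), "R" (3x3) and "t" (3): a world point X has camera coordinates R X + t. Camera axes: x right, y down, z forward; pixel columns grow to the right and rows downward; lengths in m; the calibration is good to about 2 mm. A picture is of the moment at which its call begins. There is no depth.
A pose or a line that the arm cannot do raises r.IKError and nothing moves.
- r.hand_in(): hands the job in; it is judged then, once.
The state is a dict: "clock": time; "joints": joint angles; "joint_vel": joint speeds; "joint_torque": joint torques, N m; "tcp_pos": TCP position; "orientation": TCP orientation; "contact_force": force on the tool from outside, world axes, zero at the start; "torque": the same for the moment, N m; "opening": finger opening in m; "gripper_force": force on a finger pad.
Only numpy, scipy, OpenCV 4.12 (cv2) and the standard library are available. Lean on these libraries where they do the work, as an engineer would, in place of code of your own. Each camera call takes 0.05 s, during which the arm holds its last target. There are 200 camera calls.

## Working session

There is one attempt and no reset: what is moved stays moved. The work goes in short steps, each a Python script; the robot and the scene stay as the last script left them, time stands still between calls to the robot, and variables do not carry over. Pictures are saved under pics/ and viewed, at most 10 in all, crops included, and the job is handed in when it is done.

```bash
mkdir -p pics; python3 - <<'E'
from station import r
import cv2,pickle
for n in("scene","top"):
    s=r.snapshot(n); pickle.dump(s,open(n+".pkl","wb"))
    cv2.imwrite(f"pics/{n}0.png",cv2.resize(s["frame"][:,:,::-1],(800,500)))
    print(n,s["fx"],s["fy"],s["cx"],s["cy"],s["dist_coeffs"],s["R"],s["t"])
st=r.sense();print(st)
E
```

```text
scene 454.69424863689727 454.69424863689727 321.7613253557062 203.1813749157488 [-0.03869321  0.          0.          0.          0.        ] [[-0.87991471 -0.47511047  0.0044883 ]
 [-0.30811924  0.56340164 -0.76657754]
 [ 0.3616803  -0.67590579 -0.64213607]] [0.47615958 0.25896476 0.97523525]
top 394.8285019975243 394.8285019975243 317.5308968361593 202.26309216135664 [-0.02572941  0.          0.          0.          0.        ] [[-1.08203275e-03 -9.99998327e-01  1.47508027e-03]
 [-9.94793890e-01  9.26085737e-04 -1.01903188e-01]
 [ 1.01901651e-01 -1.57766343e-03 -9.94793227e-01]] [-0.05013818  0.5455026   1.08872886]
{'clock': 0.1, 'joints': array([-7.20620797e+01,  5.25879352e+00,  7.05730818e+01,  2.77293552e-04,
        1.04265130e+02, -3.24705029e+00]), 'joint_vel': array([ 0.02434452, -0.12016019, -0.07303145, -0.07297415, -0.041834  ,
       -0.01807296]), 'joint_torque': array([ 4.86871621e-03, -4.47857988e+01, -4.07568455e+01,  7.02731148e-02,
        2.83933600e-02, -1.03814959e-04]), 'tcp_pos': array([ 0.21686158, -0.55950311,  0.40363839]), 'orientation': array([-1.79903165e+02, -5.76295236e-03,  2.11850339e+01]), 'contact_force': array([-0.16205532,  0.0517202 , -0.19721089]), 'torque': array([-0.00765601, -0.02148341, -0.06243618]), 'gripper_force': 0.0, 'opening': 0.0880646317544753}
```

View pics/scene0.png

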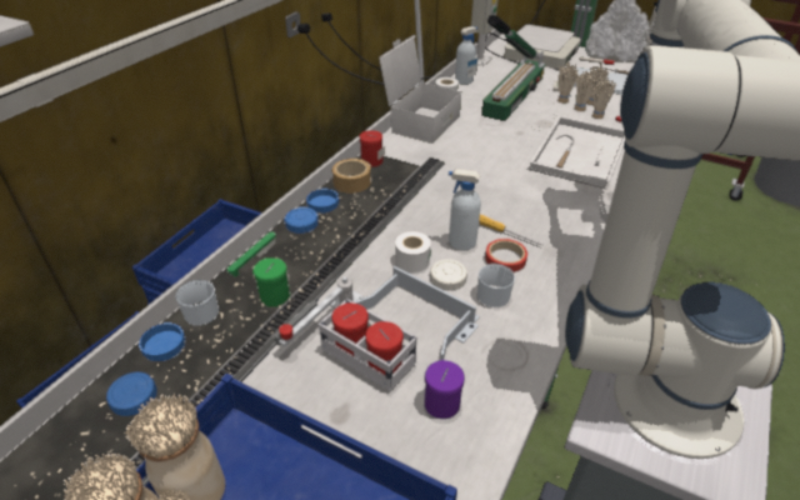

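View pics/top0.png

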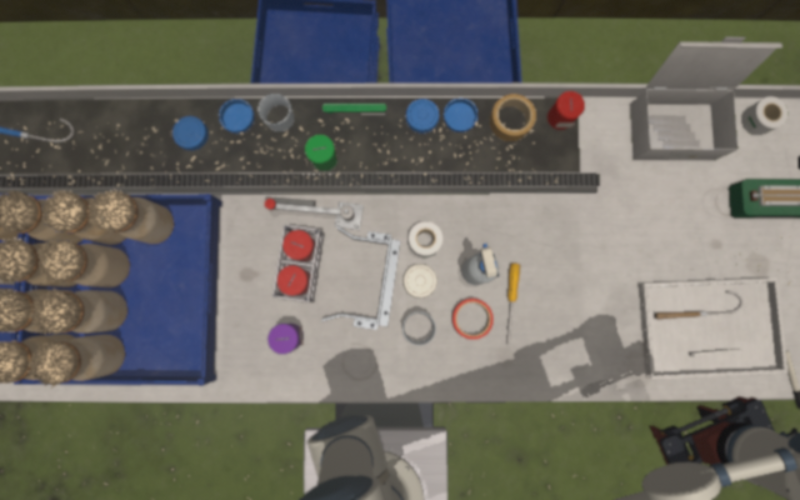

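The top view (800x500) shows the crate with two red tins at (298,245) and (293,280), and the bay to its right with its back at (388,282). The stop has its hub at (347,213) and its red knob at (270,204).

Possible confusions: a lone red tin at (568,108), a green one at (320,150), a purple one at (284,338) and the red tape at (472,318). I choose the crate holding the two red tins, and check it in one close crop.

```bash
python3 - <<'E'
import cv2,pickle
s=pickle.load(open("top.pkl","rb"))
c=s["frame"][150:270,200:340,::-1]
c=cv2.resize(c,None,fx=5,fy=5,interpolation=cv2.INTER_CUBIC)
for i in range(0,140,20): cv2.putText(c,str(200+i),(i*5,10),0,.4,(0,0,255));cv2.line(c,(i*5,0),(i*5,599),(0,200,255),1)
for i in range(0,120,20): cv2.putText(c,str(150+i),(0,i*5+12),0,.4,(0,0,255));cv2.line(c,(0,i*5),(699,i*5),(0,200,255),1)
cv2.imwrite("pics/crop1.png",c)
E
```

```text
(no output)
```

View pics/crop1.png

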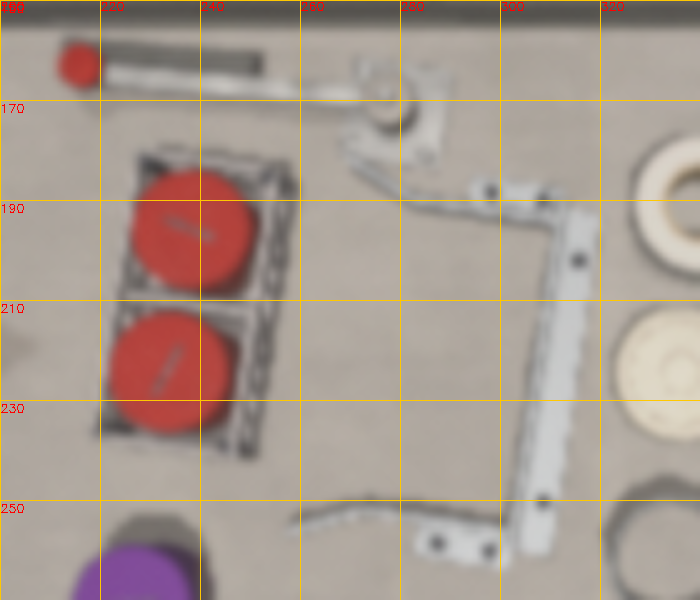

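```bash
cat > h.py <<'E'
import numpy as np,cv2,pickle
from scipy.optimize import least_squares
def proj(s,P):
    K=np.array([[s["fx"],0,s["cx"]],[0,s["fy"],s["cy"]],[0,0,1]])
    return cv2.projectPoints(np.atleast_2d(np.array(P,float)),cv2.Rodrigues(s["R"])[0],np.array(s["t"],float),K,np.array(s["dist_coeffs"],float))[0].reshape(-1,2)
def back(s,uv,z):
    K=np.array([[s["fx"],0,s["cx"]],[0,s["fy"],s["cy"]],[0,0,1]])
    n=cv2.undistortPoints(np.array([[uv]],float),K,np.array(s["dist_coeffs"],float)).ravel()
    C=-s["R"].T@s["t"]; d=s["R"].T@np.array([*n,1]); return C+d*(z-C[2])/d[2]
def tf(p,P):
    P=np.atleast_2d(np.array(P,float));c,n=np.cos(p[2]),np.sin(p[2])
    return P@np.array([[c,n,0],[-n,c,0],[0,0,1]])+[p[0],p[1],0]
def fit(s,P,uv,p0): 
    o=least_squares(lambda p:(proj(s,tf(p,P))-uv).ravel(),p0,loss="soft_l1",x_scale=[.01,.01,.05]); return o.x,(proj(s,tf(o.x,P))-uv)
def box(x0,x1,y0,y1,z):return [[x0,y0,z],[x1,y0,z],[x1,y1,z],[x0,y1,z],[x0,y0,z]]
CR=[box(-.04,.04,-.08,.08,.078),box(-.04,.04,-.08,.08,.010)]
BAY=[[[-.043,.086,.032],[.042,.086,.032]],[[-.043,-.086,.032],[.042,-.086,.032]],[[.04,-.086,.045],[.04,.086,.045]],[[-.083,.107,0],[-.043,.086,0],[.04,.086,0],[.04,-.086,0],[-.043,-.086,0],[-.083,-.107,0]]]
def draw(s,items,x0,x1,y0,y1,k,fn):
    c=cv2.resize(np.ascontiguousarray(s["frame"][y0:y1,x0:x1,::-1]),None,fx=k,fy=k,interpolation=cv2.INTER_CUBIC)
    for p,L,col in items:
        for l in L:
            q=(proj(s,tf(p,l))-[x0,y0]+.5)*k-.5
            cv2.polylines(c,[np.round(q).astype(int)],False,col,1,cv2.LINE_AA)
    cv2.imwrite(fn,c)
E
python3 - <<'E'
from h import *
s=pickle.load(open("top.pkl","rb"));sc=pickle.load(open("scene.pkl","rb"))
c=lambda *a:np.array(a,float)/5+[200,150]-.4
print("cam",-s["R"].T@s["t"])
piv=back(s,c(385,97),.055);kn=back(s,c(79,66),.072);print("piv",piv,"knob",kn,np.linalg.norm((piv-kn)[:2]))
g=[piv[0]-.14,piv[1]-.062,-1.6]
b,e=fit(s,[[-.062,.14,.055],[.04,.086,.032],[.04,-.086,.032]],np.array([c(385,97),c(551,230),c(507,520)]),g)
print("bay",b,e)
t1=back(s,c(193,230),.092);t2=back(s,c(170,370),.092);print("tins",t1,t2)
m=(t1+t2)/2
k,e=fit(s,[[-.04,.08,.078],[-.04,-.08,.078],[.04,.08,.078],[.04,-.08,.078]],np.array([c(140,153),c(96,435),c(292,165),c(246,458)]),[m[0],m[1],-1.7])
print("crate",k,e)
d=tf([0,0,-b[2]],[[k[0]-b[0],k[1]-b[1],0]]);print("crate in bay",d,k[2]-b[2])
it=[(b,BAY,(0,0,255)),(k,CR,(0,255,0)),(b,[[[-.062,.14,.055],[-.062,.14,0]]],(255,0,0))]
draw(s,it,200,340,150,270,5,"pics/o1.png")
draw(sc,it,210,390,190,310,4,"pics/o2.png")
np.savez("est.npz",bay=b,crate=k,piv=piv,kn=kn)
E
```

```text
cam [ 0.43166513 -0.04892563  1.1387225 ]
piv [0.63587256 0.06320815 0.055     ] knob [0.65022493 0.22996371 0.072     ] 0.16737207131891496
bay [ 0.48844496  0.02271685 -1.71841983] [[-0.08630472 -0.05978076]
 [ 0.21985512 -1.29029787]
 [-0.12673089  1.45621527]]
tins [0.55697758 0.16133398 0.092     ] [0.48219626 0.1721219  0.092     ]
crate [ 0.51999604  0.16312859 -1.70303498] [[ 0.6281401  -1.35267697]
 [ 0.28741222  0.77624141]
 [-0.71164636  0.04607732]
 [-0.23390793  0.12944322]]
crate in bay [[-0.14352533  0.01055505  0.        ]] 0.015384847690254722
```

View pics/o1.png

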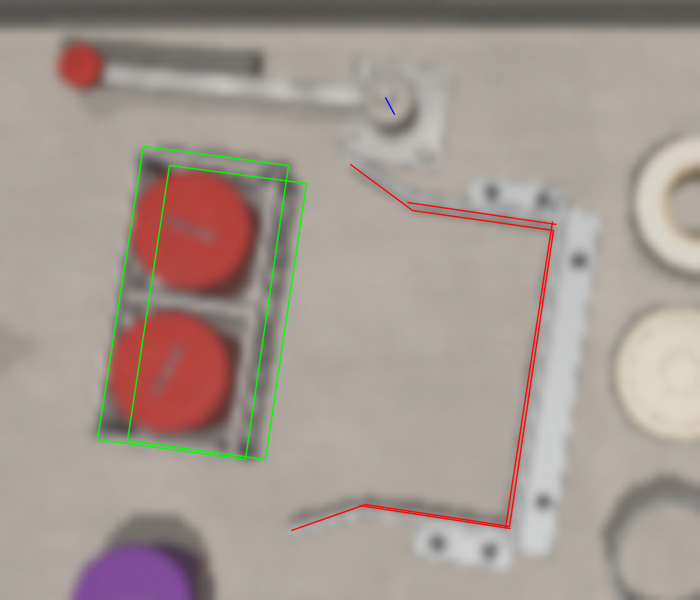

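View pics/o2.png

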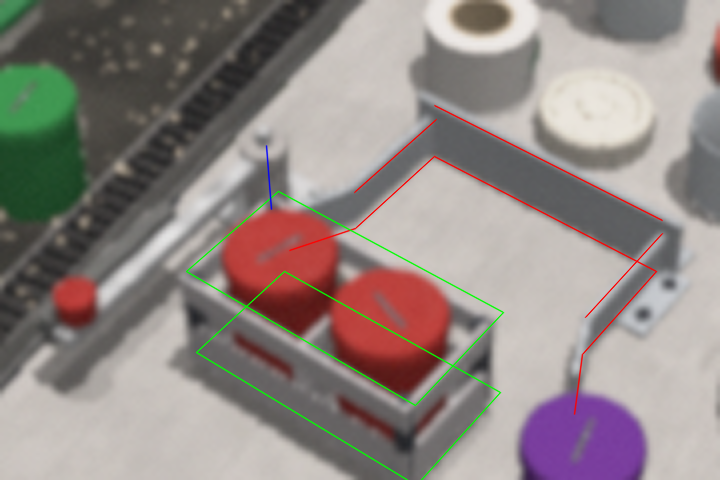

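The overlay confirms the choice. The crate is about 143 mm short of home, about 10 mm off the axis toward +y, and nearly square to the bay. The drawn lines agree within about 2 px.

Plan: push with two open fingers, tilted 25° so that only the tips meet the low board.

```bash
cat >> h.py <<'E'
from scipy.spatial.transform import Rotation as Ro
E_=np.load("est.npz") if __import__("os").path.exists("est.npz") else None
def pushpose(bx,by,phi,z,th,flip,bay=None):
    "TCP pose with the leading tip corner at bay (bx,by), height z, push heading phi rel. to bay, tool leant back by th"
    b=E_["bay"] if bay is None else bay
    c=tf(b,[[bx,by,z]])[0];a=b[2]+phi
    f=np.array([np.cos(a),np.sin(a),0]);u=np.array([0,0,1.]);d=np.sin(th)*f-np.cos(th)*u;n=np.cos(th)*f+np.sin(th)*u
    x=n*flip; R=np.column_stack([x,np.cross(d,x),d])
    return c-.010*n-.182*d, Ro.from_matrix(R).as_euler("xyz",degrees=True)
E
python3 - <<'E'
from h import *
from station import r
th=np.radians(25)
for fl in(1,-1):
    print(fl)
    for w in[(-.215,.0105,.015,.2),(-.215,.0105,.015,.024),(-.04,0,0,.024),(-.1,0,0,.2)]:
        p,o=pushpose(*w,th,fl); j=r.inverse_kinematics(p,o); print(np.round(p,3),np.round(o),None if j is None else np.round(j))
    for q in np.linspace(0,1.48,4):
        rad=.15; ax=-.062+rad*-np.cos(q)-.019*np.sin(q)*1; ay=.14-rad*np.sin(q)+.019*np.cos(q)
        # push heading = arm CCW tangent: rel bay angle q-pi/2
        p,o=pushpose(ax,ay,q-np.pi/2,.04,0,fl); j=r.inverse_kinematics(p,o); print(q,np.round(p,3),None if j is None else np.round(j))
b=E_["bay"];v=tf([0,0,-b[2]],[E_["kn"]-E_["piv"]])[0];print("lever",np.arctan2(-v[1],-v[0]))
s=pickle.load(open("top.pkl","rb"));print("rail",tf([0,0,-b[2]],[back(s,(230,155.3),.03)-[b[0],b[1],0]]))
E
```

```text
1
[0.542 0.319 0.361] [-180.  -25.  -98.] [  32.   17.   64.  -21.  115. -146.]
[0.542 0.319 0.185] [-180.  -25.  -98.] [  32.   21.   77.  -19.   99. -140.]
[0.507 0.147 0.185] [-180.  -25.  -98.] [  19.    4.   96.  -22.   92. -151.]
[0.516 0.207 0.361] [-180.  -25.  -98.] None
0.0 [0.687 0.208 0.222] [ 14.  25.  65.   0.  89. -67.]
0.49333333333333335 [0.612 0.214 0.222] [ 16.  15.  78.  -0.  87. -94.]
0.9866666666666667 [0.544 0.185 0.222] [  15.    4.   91.   -0.   86. -123.]
1.48 [0.497 0.127 0.222] None
-1
[0.542 0.319 0.361] [180.  25.  82.] [ 32.  17.  64. -21. 115.  34.]
[0.542 0.319 0.185] [180.  25.  82.] [ 32.  21.  77. -19.  99.  40.]
[0.507 0.147 0.185] [180.  25.  82.] [ 19.   4.  96. -22.  92.  29.]
[0.516 0.207 0.361] [180.  25.  82.] [ 24.   4.  78. -22. 111.  27.]
0.0 [0.687 0.208 0.222] [ 14.  25.  65.  -0.  89. 113.]
0.49333333333333335 [0.612 0.214 0.222] [16. 15. 78. -0. 87. 86.]
0.9866666666666667 [0.544 0.185 0.222] [15.  4. 91. -0. 86. 57.]
1.48 [0.497 0.127 0.222] [ 11.  -6. 100.   0.  86.  24.]
lever 0.061766736796947275
rail [[-0.20324751  0.16399753  0.03      ]]
```

```bash
python3 - <<'E'
from h import *
from station import r
th=np.radians(25)
r.let_go()
s=r.sense();p=s["tcp_pos"].copy();p[2]=.52
r.servo_line(p,speed=.2)
p,o=pushpose(-.205,.0105,.015,.30,th,-1); r.reach(p,o)
p,o=pushpose(-.205,.0105,.015,.024,th,-1); r.servo_line(p,o,speed=.15)
F0=r.sense()["contact_force"];print(r.sense()["clock"],F0)
f=tf([0,0,E_["bay"][2]],[[1,0,0]])[0]
for x in np.arange(-.202,-.175,.003):
    p,o=pushpose(x,.0105,.015,.024,th,-1); r.servo_line(p,o,speed=.03)
    F=(r.sense()["contact_force"]-F0)@f; print(round(x,3),F.round(1))
    if F<-2.5: break
t=r.snapshot("top");u=r.snapshot("scene");pickle.dump(t,open("top1.pkl","wb"))
a=cv2.resize(t["frame"][150:270,170:320],None,fx=3,fy=3);b=cv2.resize(u["frame"][190:310,190:340],None,fx=3,fy=3)
cv2.imwrite("pics/c1.png",np.vstack([a,b])[:600,:,::-1] if 0 else cv2.resize(np.hstack([a,b]),(800,320))[:,:,::-1])
print(r.sense()["clock"])
E
```

```text
6.05 [0.66378706 0.67009033 0.07141858]
-0.202 1.4
-0.199 0.7
-0.196 0.8
-0.193 0.9
-0.19 -2.4
-0.187 -5.4
7.65
```

View pics/c1.png

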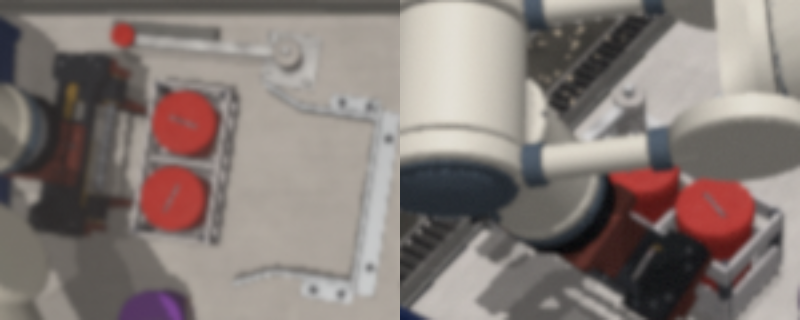

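Contact came at bay x ≈ -0.189. The picture shows the fingertips at the low board and the rim and tins clear. I now push diagonally onto the axis, then straight home.

```bash
python3 - <<'E'
from h import *
from station import r
th=np.radians(25)
f=tf([0,0,E_["bay"][2]],[[1,0,0]])[0]; F0=np.array([.66,.67,.07])+f*0
log=[]
xs=np.r_[np.arange(-.175,-.06,.012),np.arange(-.06,-.03,.003)]
for x in xs:
    k=np.clip((-.187-x)/(-.187+.105),0,1)
    p,o=pushpose(x,.0105*(1-k),.015*(1-k),.024,th,-1); r.servo_line(p,o,speed=.035)
    s=r.sense();F=(s["contact_force"]-F0);fx=F@f;log.append((round(x,3),round(fx,1),round(F[2],1)))
    if fx<-28 or (x>-.06 and fx<-22 and fx<1.6*log[-2][1]) : break
print(log,s["clock"])
t=r.snapshot("top");pickle.dump(t,open("top2.pkl","wb"))
b=E_["bay"]
draw(t,[(b,BAY,(0,0,255)),(b,CR,(0,255,0))],200,340,150,270,5,"pics/c2.png")
E
```

```text
[(np.float64(-0.175), np.float64(-4.3), np.float64(-1.4)), (np.float64(-0.163), np.float64(-4.6), np.float64(-0.8)), (np.float64(-0.151), np.float64(-4.3), np.float64(-1.4)), (np.float64(-0.139), np.float64(-4.6), np.float64(-0.8)), (np.float64(-0.127), np.float64(-5.0), np.float64(-0.6)), (np.float64(-0.115), np.float64(-4.9), np.float64(-1.1)), (np.float64(-0.103), np.float64(-4.4), np.float64(-1.4)), (np.float64(-0.091), np.float64(-4.7), np.float64(-0.8)), (np.float64(-0.079), np.float64(-4.9), np.float64(-1.8)), (np.float64(-0.067), np.float64(-5.0), np.float64(-1.0)), (np.float64(-0.06), np.float64(-4.2), np.float64(-1.6)), (np.float64(-0.057), np.float64(-6.3), np.float64(-0.6)), (np.float64(-0.054), np.float64(-6.4), np.float64(-0.1)), (np.float64(-0.051), np.float64(-6.2), np.float64(-0.6)), (np.float64(-0.048), np.float64(-5.8), np.float64(-0.7)), (np.float64(-0.045), np.float64(-6.5), np.float64(-1.1)), (np.float64(-0.042), np.float64(-5.5), np.float64(-0.1)), (np.float64(-0.039), np.float64(-7.0), np.float64(-0.8)), (np.float64(-0.036), np.float64(-13.9), np.float64(-1.2)), (np.float64(-0.033), np.float64(-23.8), np.float64(0.6))] 15.1667
```

View pics/c2.png

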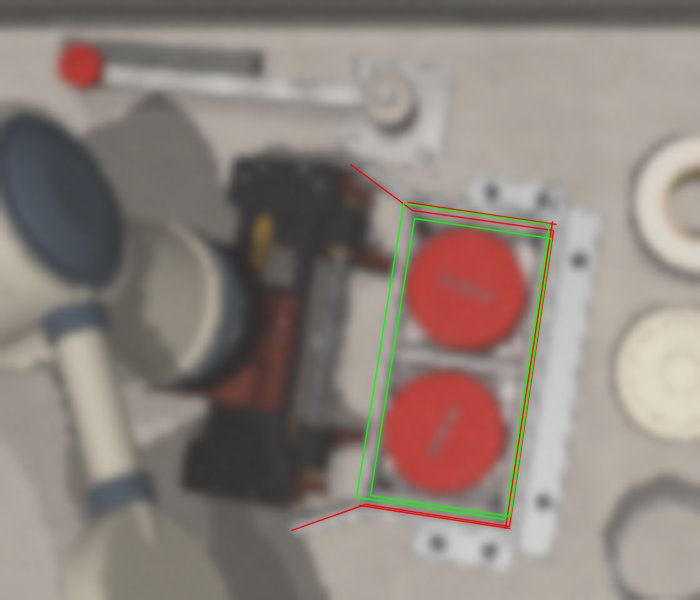

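The force ramped from 7 to 24 N and the overlay at home matches, with the crate rim on the green frame at about (405,205)–(510,517). So the crate is home. Next comes the stop.

```bash
cat > lev.py <<'E'
from h import *
from station import r
th=np.radians(25)
def lev(q,gap,z,rad=.152):
    n=.019+gap
    return pushpose(-.062-rad*np.cos(q)-n*np.sin(q),.14-rad*np.sin(q)+n*np.cos(q),q-np.pi/2,z,0,-1)
def F(): return r.sense()["contact_force"]
E
python3 - <<'E'
from lev import *
for x,z in((-.1,.024),(-.13,.23)):
    p,o=pushpose(x,0,0,z,th,-1); r.servo_line(p,o,speed=.12)
r.grab(5)
q0=.062
p,o=lev(q0,.009,.2); r.reach(p,o); F0=F()
p,o=lev(q0,.009,.075); r.servo_line(p,o,speed=.15)
for z in(.065,.055,.049,.044):
    p,o=lev(q0,.009,z); r.servo_line(p,o,speed=.05); f=F()-F0; print(z,f.round(1))
    if abs(f[2])>5: break
t=r.snapshot("top");u=r.snapshot("scene");print(r.sense()["clock"],r.sense()["opening"])
a=cv2.resize(t["frame"][140:260,190:340],None,fx=3,fy=3);b=cv2.resize(u["frame"][170:290,190:340],None,fx=3,fy=3)
cv2.imwrite("pics/l1.png",cv2.resize(np.hstack([a,b]),(800,320))[:,:,::-1])
E
```

```text
0.065 [-0.2  0.  -0.8]
0.055 [-0.1 -0.4 -1. ]
0.049 [ 0.7 -1.  -0.4]
0.044 [ 0.2 -0.3 -1. ]
22.725 0.00027777201635523154
```

View pics/l1.png

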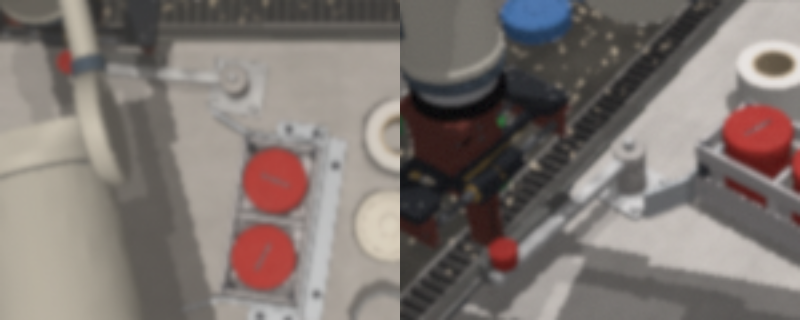

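The right half shows the closed fingers behind the arm, next to the knob at (503,253), and clear of everything else. I'll sweep the arc from there.

```bash
python3 - <<'E'
from lev import *
F0=F();log=[]
p,o=lev(.062,0.,.044); r.servo_line(p,o,speed=.03)
for q in np.r_[np.arange(.12,1.4,.08),np.arange(1.4,1.56,.02)]:
    p,o=lev(q,0.,.044); r.servo_line(p,o,speed=.05)
    a=E_["bay"][2]+q-np.pi/2; f=F()-F0; fn=-(f@[np.cos(a),np.sin(a),0]); log.append((round(float(q),2),round(float(fn),1)))
    if fn>14: break
print(log,r.sense()["clock"])
E
```

```text
[(0.12, 0.5), (0.2, 0.3), (0.28, 0.5), (0.36, 1.3), (0.44, 0.2), (0.52, -1.3), (0.6, -0.1), (0.68, 0.5), (0.76, 0.5), (0.84, -0.4), (0.92, -0.1), (1.0, -0.7), (1.08, -0.5), (1.16, 0.1), (1.24, 0.2), (1.32, -0.5), (1.4, -0.7), (1.42, 0.3), (1.44, -0.1), (1.46, 0.2), (1.48, 4.4), (1.5, 15.9)] 31.1583
```

```bash
python3 - <<'E'
from lev import *
p,o=lev(1.48,.03,.044); r.servo_line(p,o,speed=.08)
p,o=lev(1.48,.05,.25); r.servo_line(p,o,speed=.2)
p=p+[-.02,.13,.03]
try: r.reach(p,o)
except r.IKError: print("ik")
t=r.snapshot("top");print(r.sense()["clock"],F())
b=E_["bay"];a=1.48
draw(t,[(b,BAY,(0,0,255)),(b,CR[:1],(0,255,0)),(b,[[[-.062,.14,.052],[-.062-.17*np.cos(a),.14-.17*np.sin(a),.052]]],(255,0,0))],200,340,150,270,5,"pics/e1.png")
E
```

```text
33.5583 [ 0.99559406 -0.07679507  0.21421722]
```

View pics/e1.png

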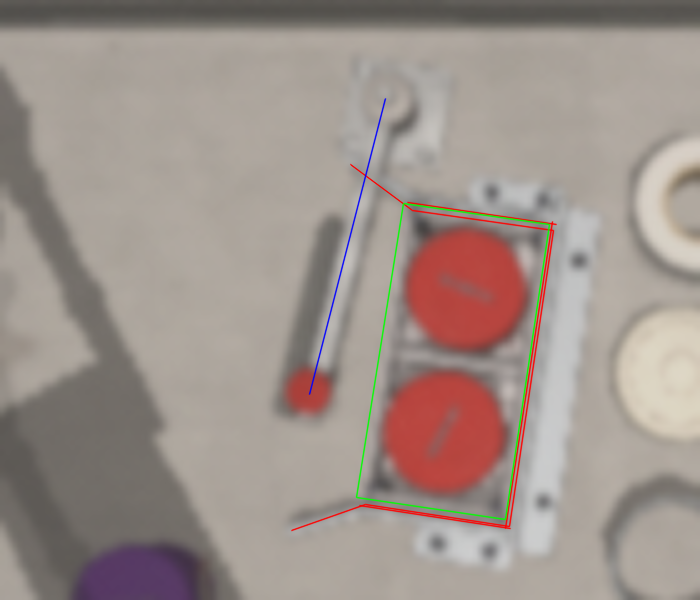

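The arm lies along the drawn 1.48 rad line, with the knob at (308,390). The crate sits in the green home frame and the robot is clear of everything.

```bash
python3 -c "
from station import r
print(r.hand_in())"
```

```text
the job is handed in; nothing more can be done
None
```

The job is handed in: the crate is home against the back of the bay and the stop's arm is swung round to its end stop, both confirmed in the last top picture; the hand-in call returned no verdict.

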